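# Transfer the sample tubes in reverse order

### The job

Move the four capped sample tubes from the grey rack into the white rack in reverse order, seen left to right by the robot: the tube at the left end of the grey rack goes to the right end of the white one, and so on, one tube to a well. Each tube must finish upright and fully down in its well; never lay one over, and leave the cup, the dish and the carton beside the racks where they are.

Things in the scene. Friction and masses are not known exactly. Their poses are not given: they have to be found in the camera images.
- source_rack: Grey rack, 54 x 186 x 48 mm, fixed. Origin: centre of underside; x away from the robot, y to its left (yaw up to 0.35 rad). Four wells at x = 0, y = -63, -21, 21, 63 mm: square funnels, 30 mm wide at the top (z = 48 mm), 16 mm at z = 26, then a straight 16 mm square hole to the floor at z = 4. Holds the tubes at the start; a coloured tab lies before each well. Left or right of the robot's middle.
- target_rack: White rack, 54 x 186 x 48 mm, fixed. Origin: centre of underside; x away from the robot, y to its left (yaw up to 0.35 rad). Four wells at x = 0, y = -63, -21, 21, 63 mm: square funnels, 30 mm wide at the top (z = 48 mm), 16 mm at z = 26, then a straight 16 mm square hole to the floor at z = 4. Empty at the start, no tabs; the tubes must end here. On the other side from the grey rack.
- purple_tube: Sample tube with a purple cap and a white label, 83 mm tall. Barrel 13 mm in diameter; cap 16 mm in diameter, 66 to 83 mm above the foot. About 12 g. Origin: centre of its foot; z along the tube to the cap. It starts upright in a well of the grey rack, foot 4 mm and cap top 87 mm above the worktop; it can lean a few degrees.
- red_tube: Sample tube with a red cap and a white label, 83 mm tall. Barrel 13 mm in diameter; cap 16 mm in diameter, 66 to 83 mm above the foot. About 12 g. Origin: centre of its foot; z along the tube to the cap. It starts upright in a well of the grey rack, foot 4 mm and cap top 87 mm above the worktop; it can lean a few degrees.
- blue_tube: Sample tube with a blue cap and a white label, 83 mm tall. Barrel 13 mm in diameter; cap 16 mm in diameter, 66 to 83 mm above the foot. About 12 g. Origin: centre of its foot; z along the tube to the cap. It starts upright in a well of the grey rack, foot 4 mm and cap top 87 mm above the worktop; it can lean a few degrees.
- yellow_tube: Sample tube with a yellow cap and a white label, 83 mm tall. Barrel 13 mm in diameter; cap 16 mm in diameter, 66 to 83 mm above the foot. About 12 g. Origin: centre of its foot; z along the tube to the cap. It starts upright in a well of the grey rack, foot 4 mm and cap top 87 mm above the worktop; it can lean a few degrees.
- purple_tab: Purple index tab, 10 x 24 x 3 mm, fixed on the grey rack's deck, 21 mm from the well centre on the robot's side (rack x = -21 mm). It marks the well in which the tube with the purple cap stood at the start. Origin: centre of its underside.
- red_tab: Red index tab, 10 x 24 x 3 mm, fixed on the grey rack's deck, 21 mm from the well centre on the robot's side (rack x = -21 mm). It marks the well in which the tube with the red cap stood at the start. Origin: centre of its underside.
- blue_tab: Blue index tab, 10 x 24 x 3 mm, fixed on the grey rack's deck, 21 mm from the well centre on the robot's side (rack x = -21 mm). It marks the well in which the tube with the blue cap stood at the start. Origin: centre of its underside.
- yellow_tab: Yellow index tab, 10 x 24 x 3 mm, fixed on the grey rack's deck, 21 mm from the well centre on the robot's side (rack x = -21 mm). It marks the well in which the tube with the yellow cap stood at the start. Origin: centre of its underside.
- specimen_cup: Bystander: clear specimen cup with a white screw lid, 58 mm in diameter, 75 mm tall, loose, behind the racks. Origin: centre of its underside. Leave it alone.
- petri_dish: Bystander: shallow round dish, 62 mm in diameter, 15 mm high, loose, near the front edge between the racks. Origin: centre of its underside. Leave it alone.
- slide_carton: Bystander: small dark red carton, 32 x 82 x 30 mm, loose, at the back right. Origin: centre of its underside. Leave it alone.

How it is judged (in metres and radians):
At the end, for the whole second after the job is handed in: Each tube rests in the white rack in the well at minus the rack y of its tab: foot within 9 mm of the well centre along each rack axis, less than 10 mm above the rack's underside (well floor 4 mm), tilt under 0.2 rad, speed under 0.03 m/s (x of purple_tube in the frame of target_rack between -0.009 and 0.009 m and z of purple_tube in the frame of target_rack between -0.005 and 0.01 m and angle between each of purple_tube, red_tube, blue_tube, yellow_tube's own z axis and vertical below 0.2 rad and linear speed of each of purple_tube, red_tube, blue_tube, yellow_tube below 0.03 m/s and ((y of purple_tab in the frame of source_rack between -0.073 and -0.053 m and y of purple_tube in the frame of target_rack between 0.054 and 0.072 m) or (y of purple_tab in the frame of source_rack between -0.031 and -0.011 m and y of purple_tube in the frame of target_rack between 0.012 and 0.03 m) or (y of purple_tab in the frame of source_rack between 0.011 and 0.031 m and y of purple_tube in the frame of target_rack between -0.03 and -0.012 m) or (y of purple_tab in the frame of source_rack between 0.053 and 0.073 m and y of purple_tube in the frame of target_rack between -0.072 and -0.054 m)) and x of red_tube in the frame of target_rack between -0.009 and 0.009 m and z of red_tube in the frame of target_rack between -0.005 and 0.01 m and ((y of red_tab in the frame of source_rack between -0.073 and -0.053 m and y of red_tube in the frame of target_rack between 0.054 and 0.072 m) or (y of red_tab in the frame of source_rack between -0.031 and -0.011 m and y of red_tube in the frame of target_rack between 0.012 and 0.03 m) or (y of red_tab in the frame of source_rack between 0.011 and 0.031 m and y of red_tube in the frame of target_rack between -0.03 and -0.012 m) or (y of red_tab in the frame of source_rack between 0.053 and 0.073 m and y of red_tube in the frame of target_rack between -0.072 and -0.054 m)) and x of blue_tube in the frame of target_rack between -0.009 and 0.009 m and z of blue_tube in the frame of target_rack between -0.005 and 0.01 m and ((y of blue_tab in the frame of source_rack between -0.073 and -0.053 m and y of blue_tube in the frame of target_rack between 0.054 and 0.072 m) or (y of blue_tab in the frame of source_rack between -0.031 and -0.011 m and y of blue_tube in the frame of target_rack between 0.012 and 0.03 m) or (y of blue_tab in the frame of source_rack between 0.011 and 0.031 m and y of blue_tube in the frame of target_rack between -0.03 and -0.012 m) or (y of blue_tab in the frame of source_rack between 0.053 and 0.073 m and y of blue_tube in the frame of target_rack between -0.072 and -0.054 m)) and x of yellow_tube in the frame of target_rack between -0.009 and 0.009 m and z of yellow_tube in the frame of target_rack between -0.005 and 0.01 m and ((y of yellow_tab in the frame of source_rack between -0.073 and -0.053 m and y of yellow_tube in the frame of target_rack between 0.054 and 0.072 m) or (y of yellow_tab in the frame of source_rack between -0.031 and -0.011 m and y of yellow_tube in the frame of target_rack between 0.012 and 0.03 m) or (y of yellow_tab in the frame of source_rack between 0.011 and 0.031 m and y of yellow_tube in the frame of target_rack between -0.03 and -0.012 m) or (y of yellow_tab in the frame of source_rack between 0.053 and 0.073 m and y of yellow_tube in the frame of target_rack between -0.072 and -0.054 m))); the robot touches nothing.
It fails at once if a tube is laid over (tilted more than 0.9 rad) (angle between any of purple_tube, red_tube, blue_tube, yellow_tube's own z axis and vertical above 0.9 rad).
It fails at once if the specimen cup is pushed more than 30 mm or tipped (distance of specimen_cup from where it was at the start of the episode above 0.03 m or angle between specimen_cup's own z axis and vertical above 0.5 rad).
It fails at once if the petri dish is pushed more than 30 mm or tipped (distance of petri_dish from where it was at the start of the episode above 0.03 m or angle between petri_dish's own z axis and vertical above 0.5 rad).
It fails at once if the slide carton is pushed more than 30 mm or tipped (distance of slide_carton from where it was at the start of the episode above 0.03 m or angle between slide_carton's own z axis and vertical above 0.5 rad).
It also fails if it takes over 101 s, if anything falls off the work surface, if the arm or the gripper's body presses on something with over 40 N, if the wrist force passes 120 N, or if a joint passes its speed limit or range.

### The arm

A 6-joint arm with a two-finger parallel gripper is mounted at the origin on a cart in front of the work surface, level with it; the furniture and walls round the work are solid. World frame = base frame: x ahead of the robot, y to its left, z up, the work surface at z = 0. Lengths are in m, angles in degrees, forces in N, time in s.
With the tool pointing down it reaches from about 0.35 to 0.875 m from the base axis. Payload 15.5 kg.
Tool frame: the origin (TCP) lies midway between the tips of the shut fingers; the grasp point (between the pads) lies 19 mm behind it (bot.tcp_to_grasp is the distance from the TCP to the grasp point, in m); z points along the fingers, y is the direction in which the jaws open and shut (so a half turn about z gives the same grasp; the last joint's range is limited). The gripper opens to 85 mm and grips with 20 to 120 N. Pads are 22 mm wide; open, the fingers measure 114 mm over their backs; the gripper's body (76 mm by 85 mm) begins 54 mm behind the grasp point. The pads swing forward as they close: fully open they stand 13 mm farther back than shut.
Start: joints at [58.528, 28.281, 77.091, -0, 74.628, -5.472], TCP at [0.274, 0.562, 0.231] pointing down, gripper open.
Joint ranges: [-166.48, 166.48], [-47.26, 123.95], [12.59, 153.08], [-70.14, 250.14], [6.76, 159.57], [-176.63, 176.63]. Speed limits (degrees/s): [108.29, 108.29, 147.25, 172.46, 172.46, 172.46].

### API

Orientations are given as [roll, pitch, yaw] about the fixed x, y, z axes, in that order (R = Rz(yaw) Ry(pitch) Rx(roll)).
In Python, from rig import readout, grab_frame, bot gives the robot as it stands.
- The arm moves only by the shell command python3 -m jog 'ROWS' [OPENING] [FORCE]. ROWS is JSON, one flat list of numbers, 4 for each row, row after row: the shift along the world's x, y, z in mm, then the turn about the world's z in rad. A call has 1 to 8 rows; each row is the pose to reach, as a shift and turn from the pose measured when the call began; what a row does not reach only later rows make up. A row lasts 1/10 s, in which the tool goes at most 50 mm and 8.59 degrees, less where a joint would pass 70% of its speed; a pose out of reach is approached as far as the arm can. A call with a gripper value outside its range is refused whole. OPENING is the opening in per cent of the stroke, from 0 (shut) to 100 (fully open), set as the call begins (- or left out, the last holds). The fingers move at their own pace and stop on an object; FORCE is the grip in N (left out, the last holds). Time passes only in rows, so rows that repeat a pose let the fingers close. It gives the time, the measured TCP pose, the force and the opening at its end, in the units of the state.
- readout.read_state(): the state, without advancing time (a new reading comes with each control period).
- grab_frame(name): name is "scene" or "top" or "wrist"; returns a dict with "img" (400x640x3 uint8, red, green, blue), "vertical_fov" (degrees; the focal length in pixels is half the picture's height over the tangent of half this angle, whatever the lens; pixels are square), "cx", "cy" (the principal point, pixels), "dist_coeffs" ([k1, k2, p1, p2, k3] as OpenCV has them; the pictures are not rectified), "R" (3x3) and "t" (3): a world point X has camera coordinates R X + t. Camera axes: x right, y down, z forward; pixel columns grow to the right and rows downward; lengths in m; the calibration is good to about 2 mm. A picture is of the moment at which its call begins. There is no depth.
- bot.close_job(): hands the job in, once; it reports no verdict.
The state is a dict: "time_s": time; "joints": joint angles; "qvel": joint speeds; "joint_efforts": joint torques, N m; "ee_pos": TCP position; "tool_rot": TCP orientation; "wrist_force": force on the tool from outside, world axes, zero at the start; "ft_torque": the same for the moment, N m; "opening": finger opening in m.
Only numpy, scipy, OpenCV 4.12 (cv2) and the standard library are available. Lean on these libraries where they do the work, as an engineer would, in place of code of your own. Each camera call takes 0.05 s, during which the arm holds its last target.

## Working session

There is one attempt and no reset: what is moved stays moved. The work goes in short steps, Python scripts to look and compute and a shell command to move; the robot and the scene stay as the last step left them, time stands still between calls to the robot, and variables do not carry over. Pictures are saved under pics/ and viewed, and the job is handed in when it is done.

```bash
ls; mkdir -p pics; python3 - <<'E'
from rig import readout, grab_frame, bot
import cv2
print(readout.read_state()); print(bot.tcp_to_grasp)
for n in ["scene","top","wrist"]:
    f=grab_frame(n); cv2.imwrite(f"pics/{n}0.png",f["img"][:,:,::-1])
    print(n,f["vertical_fov"],f["cx"],f["cy"],f["dist_coeffs"],f["R"],f["t"])
E
```

```text
pics
{'time_s': 0.0, 'joints': array([ 5.85270458e+01,  2.83164404e+01,  7.71273251e+01, -9.76191635e-04,
        7.46270591e+01, -5.47172016e+00]), 'qvel': array([-0.08127918, -0.09990134, -0.06102419, -0.06772197, -0.14271436,
       -0.02677806]), 'joint_efforts': array([ 2.45729134e-03, -8.82137275e+01, -3.83886766e+01,  2.76162410e-05,
        9.30244918e-03,  1.09980411e-05]), 'ee_pos': array([0.27381011, 0.56143597, 0.23068221]), 'tool_rot': array([-1.79929408e+02, -5.81678922e-03,  1.53999022e+02]), 'wrist_force': array([-0.24771203,  0.1622992 ,  0.11529586]), 'ft_torque': array([-0.05102769, -0.01231379, -0.00173281]), 'opening': 0.08517415899165537}
0.0187
scene 42.40812104171833 328.4823961959818 197.5539717142373 [-0.10399377  0.          0.          0.          0.        ] [[ 0.68701646 -0.72657652 -0.00974352]
 [-0.42393296 -0.38988848 -0.81747649]
 [ 0.59016034  0.56575041 -0.57587954]] [-0.37306189  0.25899261  0.8466961 ]
top 43.03661809917676 326.98516814539926 194.99789495101095 [0.01633999 0.         0.         0.         0.        ] [[-0.02890819 -0.99929876  0.02379718]
 [-0.99450572  0.02635695 -0.1013098 ]
 [ 0.10061154 -0.02659511 -0.99457027]] [-0.0180393   0.54657912  1.10575705]
wrist 59.662102633322846 318.925385565439 200.0468736222439 [-0.07155324  0.          0.          0.          0.        ] [[ 4.36853015e-01  8.99532513e-01 -8.37141434e-04]
 [ 8.64234000e-01 -4.19451976e-01  2.77776229e-01]
 [ 2.49517609e-01 -1.22070869e-01 -9.60645442e-01]] [-0.62566217 -0.03712062  0.37835893]
```

View pics/scene0.png

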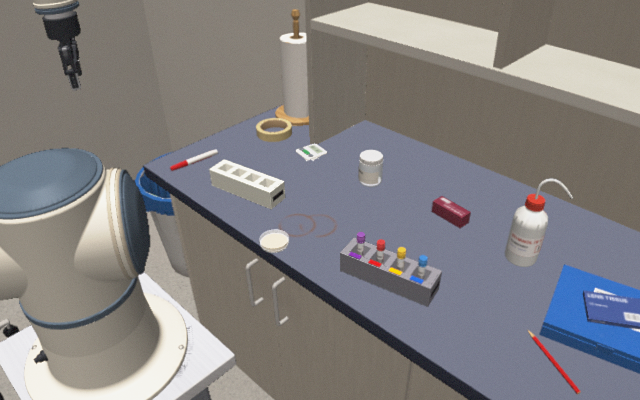

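View pics/top0.png

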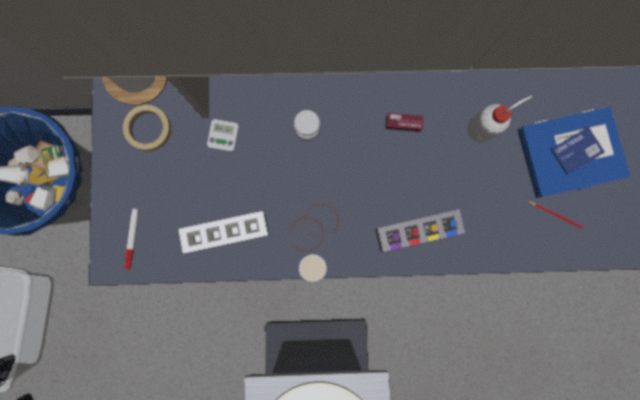

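View pics/wrist0.png

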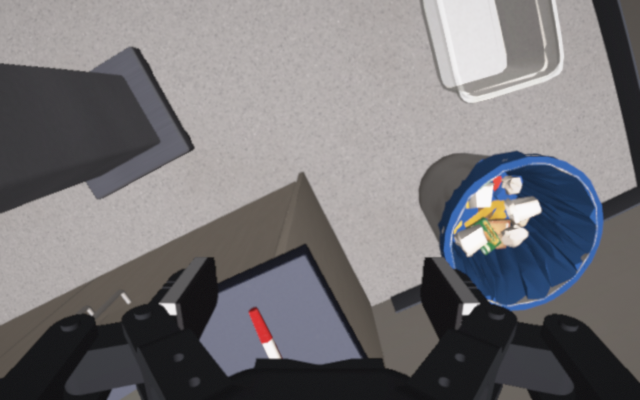

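The scene shows the grey rack on the robot's right, with caps purple, red, yellow and blue from left to right (top view, about px 394–450, 228). The white rack is on its left (about 223, 232), the cup at (307, 124), the dish at (313, 268) and the carton at (405, 122). Next I'll measure the racks.

```bash
cat > h.py <<'E'
import numpy as np, cv2
from rig import readout, grab_frame, bot
def K(f):
    fl=200/np.tan(np.radians(f["vertical_fov"])/2)
    return np.array([[fl,0,f["cx"]],[0,fl,f["cy"]],[0,0,1.]])
def ray(f,px):
    p=cv2.undistortPoints(np.array(px,float).reshape(-1,1,2),K(f),np.array(f["dist_coeffs"]))[:,0]
    R=np.array(f["R"]);t=np.array(f["t"])
    d=np.c_[p,np.ones(len(p))]@R
    return -R.T@t,d/np.linalg.norm(d,axis=1,keepdims=True)
def plane(f,px,z):
    c,d=ray(f,px); return c+d*((z-c[2])/d[:,2])[:,None]
def proj(f,X):
    return cv2.projectPoints(np.array(X,float).reshape(-1,1,3),cv2.Rodrigues(np.array(f["R"]))[0],np.array(f["t"]),K(f),np.array(f["dist_coeffs"]))[0][:,0]
def tri(f1,p1,f2,p2):
    c1,d1=ray(f1,p1);c2,d2=ray(f2,p2);out=[]
    for a,b in zip(d1,d2):
        s=np.linalg.lstsq(np.c_[a,-b],c2-c1,rcond=None)[0]
        x=c1+a*s[0];y=c2+b*s[1];out.append(np.r_[(x+y)/2,np.linalg.norm(x-y)])
    return np.array(out)
HUE={'red':[(0,8),(173,180)],'yellow':[(20,35)],'blue':[(100,118)],'purple':[(130,160)]}
def cmask(img,c,s=130,v=60):
    h=cv2.cvtColor(img,cv2.COLOR_RGB2HSV);m=np.zeros(h.shape[:2],bool)
    for a,b in HUE[c]: m|=(h[...,0]>=a)&(h[...,0]<=b)
    return (m&(h[...,1]>s)&(h[...,2]>v)).astype(np.uint8)
def blobs(m,amin=8):
    n,l,st,ce=cv2.connectedComponentsWithStats(m)
    return [(int(st[i,4]),ce[i].round(1),st[i,:4].tolist()) for i in range(1,n) if st[i,4]>=amin]
E
python3 - <<'E'
from h import *
print(proj(grab_frame("scene"),[[.274,.562,.231]]),)
f=grab_frame("top");s=grab_frame("scene")
print(proj(f,[[.274,.562,.231]]))
g=f["img"]
hsv=cv2.cvtColor(g,cv2.COLOR_RGB2HSV)
m=((hsv[...,2]>170)&(hsv[...,1]<60)).astype(np.uint8); m2=np.zeros_like(m); m2[205:260,170:275]=m[205:260,170:275]
cs,_=cv2.findContours(m2,cv2.RETR_EXTERNAL,cv2.CHAIN_APPROX_NONE); c=max(cs,key=cv2.contourArea)
P=plane(f,c.reshape(-1,2),.048)[:,:2]*1000
r=cv2.minAreaRect(P.astype(np.float32)); print("white",r)
# grey rack
m=((hsv[...,1]<60)&(hsv[...,2]>95)).astype(np.uint8); m2=np.zeros_like(m); m2[200:258,365:480]=m[200:258,365:480]
m2=cv2.morphologyEx(m2,cv2.MORPH_CLOSE,np.ones((9,9)))
cs,_=cv2.findContours(m2,cv2.RETR_EXTERNAL,cv2.CHAIN_APPROX_NONE); c=max(cs,key=cv2.contourArea)
P=plane(f,c.reshape(-1,2),.048)[:,:2]*1000
print("grey",cv2.minAreaRect(P.astype(np.float32)))
for n,F,box in (("top",f,(200,260,365,480)),("scene",s,(220,310,330,450))):
  for col in HUE:
    mm=cmask(F["img"],col,90,50);q=np.zeros_like(mm);a,b,cc,d=box;q[a:b,cc:d]=mm[a:b,cc:d]
    for b_ in blobs(q,5): print(n,col,b_, plane(F,[b_[1]],.051)[0].round(4),plane(F,[b_[1]],.087)[0].round(4))
big=np.vstack([cv2.resize(g[200:260,170:290],None,fx=5,fy=5,interpolation=2),cv2.resize(g[200:260,360:480],None,fx=5,fy=5,interpolation=2)])
cv2.imwrite("pics/zoom.png",big[:,:,::-1]); cv2.imwrite("pics/zs.png",cv2.resize(s["img"][220:310,325:450],None,fx=6,fy=6,interpolation=2)[:,:,::-1])
E
```

```text
[[79.24312196 86.5739763 ]]
[[ -8.08864126 347.83252571]]
white ((470.03765869140625, 196.13192749023438), (53.590171813964844, 184.36029052734375), 10.558409690856934)
grey ((465.0937805175781, -239.43563842773438), (252.8878631591797, 124.79469299316406), 88.3714828491211)
top red (52, array([414.5, 231.8]), [411, 228, 8, 8]) [ 0.4578 -0.2211  0.051 ] [ 0.457 -0.214  0.087]
top red (64, array([414.2, 241.5]), [409, 238, 11, 8]) [ 0.4368 -0.2194  0.051 ] [ 0.4366 -0.2124  0.087 ]
top yellow (51, array([433.4, 227.5]), [430, 224, 8, 8]) [ 0.466  -0.2629  0.051 ] [ 0.4649 -0.2545  0.087 ]
top yellow (60, array([432.8, 237. ]), [428, 234, 11, 7]) [ 0.4454 -0.2606  0.051 ] [ 0.445  -0.2522  0.087 ]
top blue (51, array([452.3, 223.2]), [449, 219, 8, 9]) [ 0.4743 -0.3049  0.051 ] [ 0.4729 -0.2951  0.087 ]
top blue (63, array([451.2, 233. ]), [446, 230, 11, 7]) [ 0.453  -0.3013  0.051 ] [ 0.4523 -0.2916  0.087 ]
top purple (36, array([395.5, 236.4]), [392, 233, 7, 7]) [ 0.449  -0.1791  0.051 ] [ 0.4484 -0.1734  0.087 ]
top purple (49, array([395.6, 245.9]), [391, 243, 10, 7]) [ 0.4284 -0.1
[... 224 characters left out ...]
.051 ] [ 0.4014 -0.2453  0.087 ]
scene yellow (91, array([401. , 252.4]), [397, 247, 9, 12]) [ 0.4891 -0.2401  0.051 ] [ 0.4544 -0.2629  0.087 ]
scene yellow (49, array([395. , 270.8]), [389, 268, 13, 7]) [ 0.4413 -0.2625  0.051 ] [ 0.4092 -0.2841  0.087 ]
scene blue (92, array([422.6, 260.2]), [419, 255, 9, 12]) [ 0.4987 -0.2829  0.051 ] [ 0.4634 -0.3034  0.087 ]
scene blue (62, array([416.3, 279.1]), [410, 275, 14, 9]) [ 0.4499 -0.3036  0.051 ] [ 0.4173 -0.3229  0.087 ]
scene purple (77, array([360.6, 237.1]), [357, 232, 8, 11]) [ 0.472  -0.1544  0.051 ] [ 0.4381 -0.1821  0.087 ]
scene purple (48, array([354.6, 255. ]), [349, 252, 12, 7]) [ 0.4243 -0.1804  0.051 ] [ 0.3931 -0.2066  0.087 ]
```

View pics/zoom.png

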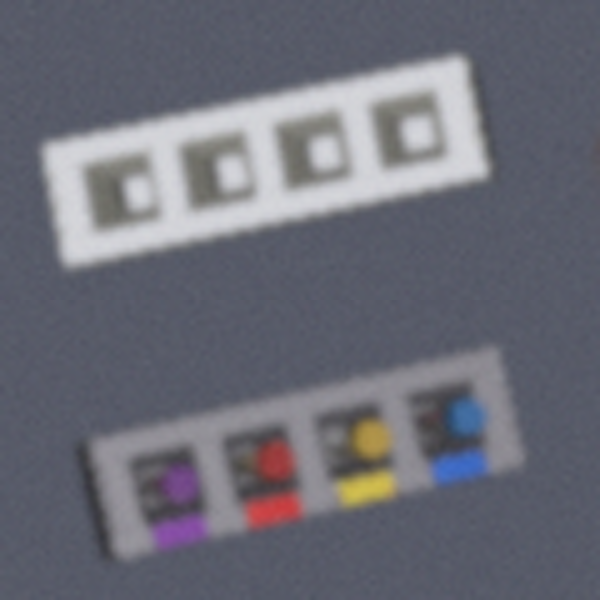

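View pics/zs.png

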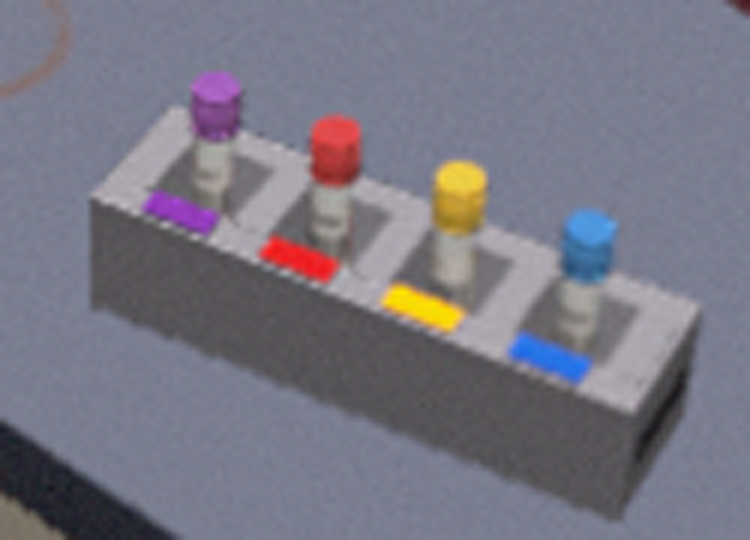

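White rack: centre (470, 196) mm, yaw 10.6°, and the measured 53.6 x 184 mm fits 54 x 186. Grey rack: yaw about 11.3° and tab pitch about 42 mm, which fits too. The top and scene views differ by about 4 mm, so I'll refine with the wrist camera. I'll grip with the jaws along rack x, which means turning about -0.92 rad.

```bash
python3 -m jog '[20,-45,0,-0.13, 40,-90,0,-0.26, 60,-135,0,-0.39, 80,-180,0,-0.52, 100,-225,0,-0.65, 115,-270,0,-0.78, 130,-315,0,-0.92, 140,-360,0,-0.92]' 100 20
```

```text
time_s: 1.1
ee_pos: [0.4146, 0.1999, 0.2312]
tool_rot: [180.0, -0.0, 101.0]
wrist_force: [1.5, -0.0, -0.2]
opening: 0.0855
```

```bash
python3 - <<'E'
from h import *
f=grab_frame("wrist");cv2.imwrite("pics/w1.png",f["img"][:,:,::-1])
R=np.array(f["R"]);print(-R.T@np.array(f["t"]),R[2])
print(readout.read_state()["ee_pos"])
y=np.radians(10.56);c,s=np.cos(y),np.sin(y)
for yy in(63,21,-21,-63): print(proj(f,[[.470-s*yy/1000,.1961+c*yy/1000,.048]]))
E
```

```text
[0.40159201 0.26994892 0.37374045] [ 0.05396247 -0.27220247 -0.9607257 ]
[0.41536546 0.19461561 0.23112011]
[[376.80322059 125.3981372 ]]
[[374.54966797 170.24115547]]
[[372.32061248 212.24652544]]
[[370.13880388 251.43481562]]
```

View pics/w1.png

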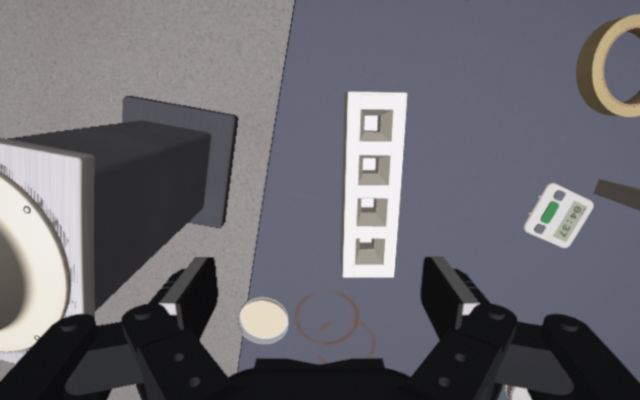

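The wrist view shows the whole white rack with wells at about (377,125), (375,170), (373,211) and (370,251). The top-view prediction lands on them. I'll measure it again here, then move over the grey rack.

```bash
cat >> h.py <<'E'
def white(f,box):
    hsv=cv2.cvtColor(f["img"],cv2.COLOR_RGB2HSV)
    m=((hsv[...,2]>185)&(hsv[...,1]<50)).astype(np.uint8);q=np.zeros_like(m);a,b,c,d=box;q[a:b,c:d]=m[a:b,c:d]
    cs,_=cv2.findContours(q,cv2.RETR_EXTERNAL,cv2.CHAIN_APPROX_NONE);c=max(cs,key=cv2.contourArea)
    return cv2.minAreaRect((plane(f,c.reshape(-1,2),.048)[:,:2]*1000).astype(np.float32))
E
python3 - <<'E'
from h import *
print(white(grab_frame("wrist"),(80,290,330,420)))
print(readout.read_state()["ee_pos"])
E
python3 -m jog '[5,-50,0,0, 10,-100,0,0, 15,-150,0,0, 20,-190,0,0, 25,-230,0,0, 30,-270,0,0, 32,-305,0,0, 32,-305,0,0]'
python3 - <<'E'
from h import *
f=grab_frame("wrist");cv2.imwrite("pics/w2.png",f["img"][:,:,::-1])
E
```

```text
((468.9491882324219, 196.3089599609375), (53.78574752807617, 185.0203094482422), 10.5941743850708)
[0.41485904 0.19735038 0.23117209]
time_s: 2.0
ee_pos: [0.4475, -0.1109, 0.2313]
tool_rot: [180.0, 0.1, 100.8]
wrist_force: [0.1, 1.0, 0.1]
opening: 0.0853
```

View pics/w2.png

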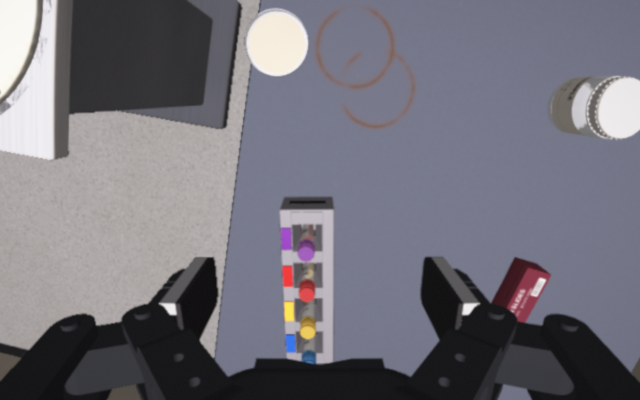

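White rack from the wrist camera: centre (469, 196.3), 53.8 x 185 mm, yaw 10.6°. It agrees with the top view within 1 mm. This view shows the grey rack's tabs at x≈288 and the caps at (306,250), (307,291) and (308,329), with blue partly hidden.

```bash
python3 - <<'E'
from h import *
f=grab_frame("wrist");t=grab_frame("top");sc=grab_frame("scene")
print(readout.read_state()["ee_pos"])
for col in HUE:
    m=cmask(f["img"],col,90,50);q=np.zeros_like(m);q[190:365,270:350]=m[190:365,270:350]
    for b in blobs(q,30): print(col,b[0],b[1],b[2],(plane(f,[b[1]],.051)[0]*1000).round(1),(plane(f,[b[1]],.083)[0]*1000).round(1))
E
```

```text
[ 0.44673916 -0.10678764  0.23113782]
red 214 [287.3 277.8] [282, 268, 11, 21] [ 435.9 -219.    51. ] [ 435.7 -201.2   83. ]
red 312 [306.7 292.6] [299, 282, 17, 23] [ 458.7 -232.3   51. ] [ 456.3 -213.1   83. ]
yellow 171 [288.9 312.9] [284, 304, 10, 19] [ 444.4 -260.5   51. ] [ 443.4 -238.5   83. ]
yellow 290 [307.7 329.6] [300, 319, 16, 22] [ 468.1 -277.5   51. ] [ 464.7 -253.8   83. ]
blue 178 [290.1 344.7] [285, 336, 11, 19] [ 452.5 -301.    51. ] [ 450.7 -275.    83. ]
blue 136 [309.  358.2] [302, 353, 14, 12] [ 476.4 -315.2   51. ] [ 472.2 -287.8   83. ]
purple 220 [285.7 240.6] [281, 230, 11, 22] [ 427.5 -178.3   51. ] [ 428.2 -164.5   83. ]
purple 275 [305.9 252.1] [298, 242, 16, 21] [ 449.6 -186.8   51. ] [ 448.1 -172.1   83. ]
```

Tabs in the wrist view agree with the top view within about 1 mm. Wells: purple (448,-174), red (456.5,-215), yellow (465,-256), blue (473,-297). I'll grasp purple first.

```bash
python3 -m jog '[1,-35,-20,0.01, 1.5,-67,-60,0.01, 1.5,-67,-110,0.01, 1.5,-67,-140,0.01, 1.5,-67,-160,0.01, 1.5,-67,-172,0.01, 1.5,-67,-172,0.01, 1.5,-67,-172,0.01]' 100 20
python3 - <<'E'
from h import *
f=grab_frame("wrist");cv2.imwrite("pics/w3.png",f["img"][:,:,::-1])
print(readout.read_state()["ee_pos"],readout.read_state()["tool_rot"])
E
```

```text
time_s: 3.0
ee_pos: [0.4485, -0.173, 0.0595]
tool_rot: [-180.0, 0.0, 101.7]
wrist_force: [-0.4, -1.0, 1.9]
opening: 0.0851
[ 0.44870341 -0.17331418  0.05984746] [1.79999967e+02 6.74730221e-02 1.01685023e+02]
```

View pics/w3.png

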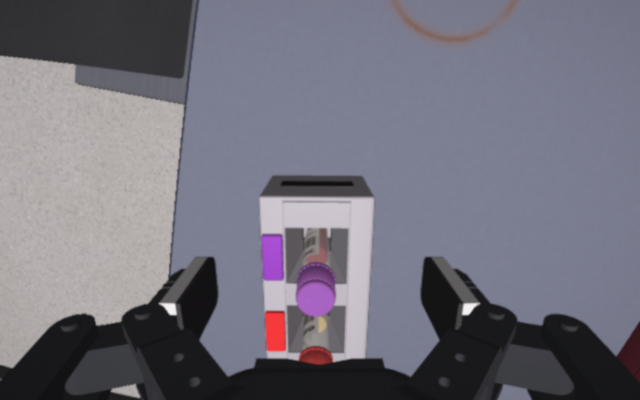

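The purple cap at (316,296) is centred between the finger tips (about 188 and 450) and level with them. Closing.

```bash
python3 -m jog '[0,0,0,0, 0,0,0,0, 0,0,0,0, 0,0,0,0, 0,0,0,0, 0,0,0,0, 0,0,0,0, 0,0,0,0]' 0 20
python3 -m jog '[0,0,5,0, 0,0,20,0, 0,0,45,0, 0,0,75,0, 0,0,105,0, 0,0,110,0, 0,0,110,0]'
python3 - <<'E'
from h import *
f=grab_frame("wrist");cv2.imwrite("pics/w4.png",f["img"][:,:,::-1])
s=readout.read_state();print(s["ee_pos"],s["tool_rot"],s["opening"])
E
```

```text
time_s: 3.85
ee_pos: [0.4488, -0.1734, 0.0599]
tool_rot: [180.0, 0.1, 101.7]
wrist_force: [-1.2, 0.2, 4.9]
opening: 0.015
time_s: 4.55
ee_pos: [0.4491, -0.1735, 0.1708]
tool_rot: [179.9, 0.1, 101.7]
wrist_force: [1.0, -0.5, -0.6]
opening: 0.0149
[ 0.4486313  -0.17329116  0.16982952] [1.79981554e+02 8.21828555e-02 1.01681846e+02] 0.015201234094653383
```

View pics/w4.png

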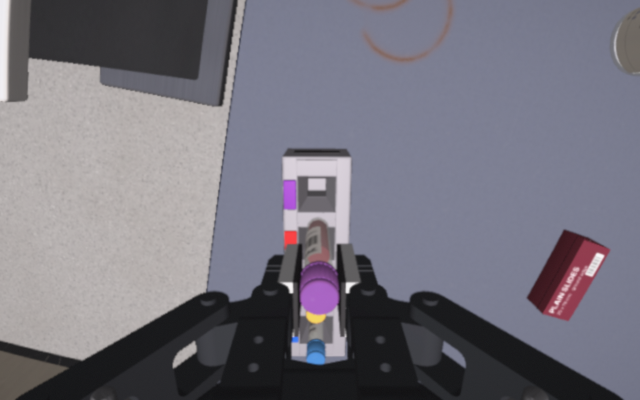

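Opening 15 mm, so purple is held and lifted clear. Its well is empty at (317,190). I'll check the tube's lean before placing.

```bash
cat >> h.py <<'E'
def lean(f,z0=None):
    s=readout.read_state();e=np.array(s["ee_pos"])
    top=e+[0,0,.0187+.0085]; foot=top-[0,0,.083]
    print("pred top",proj(f,[top]).round(0),"foot",proj(f,[foot]).round(0), "foot+-4mm row", proj(f,[foot+[0,.004,0],foot-[0,.004,0]]).round(0).tolist())
E
python3 - <<'E'
from h import *
f=grab_frame("wrist");lean(f)
cv2.imwrite("pics/w4z.png",cv2.resize(f["img"][200:330,260:380],None,fx=4,fy=4,interpolation=2)[:,:,::-1])
E
```

```text
pred top [[316. 296.]] foot [[317. 222.]] foot+-4mm row [[318.0, 215.0], [316.0, 228.0]]
```

View pics/w4z.png

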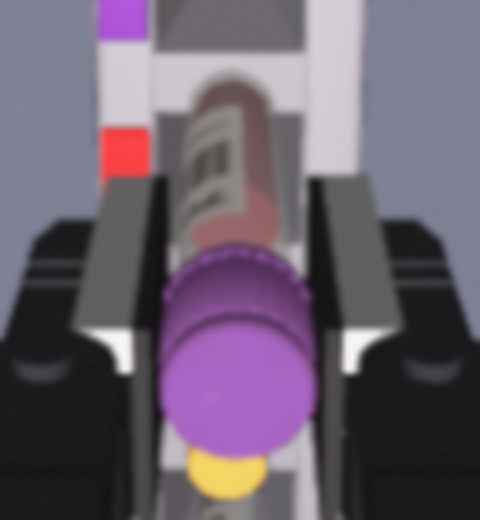

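The foot's far edge is at about (318,218), so the foot sits about 3 mm toward -y of the cap. I'll add 2.5 mm in y when placing. Carrying now.

```bash
python3 -m jog '[4,-0,0,0, 5,45,0,0, 10,95,0,-0.01, 15,145,0,-0.019, 20,195,0,-0.019, 26,245,0,-0.019, 31,290,0,-0.019, 32,310,0,-0.019]'
python3 -m jog '[0,0,0,0, 0,0,0,0, 0,0,0,0]'
python3 - <<'E'
from h import *
f=grab_frame("wrist");cv2.imwrite("pics/w5.png",f["img"][:,:,::-1])
s=readout.read_state();print(s["ee_pos"],s["tool_rot"],s["opening"]);lean(f)
E
```

```text
time_s: 5.45
ee_pos: [0.4802, 0.1404, 0.1683]
tool_rot: [-179.9, 0.0, 100.7]
wrist_force: [0.9, -2.0, -0.6]
opening: 0.0152
time_s: 5.75
ee_pos: [0.48, 0.1396, 0.1678]
tool_rot: [-179.8, 0.0, 100.7]
wrist_force: [0.2, -0.4, 0.1]
opening: 0.0151
[0.48008561 0.13936597 0.16794662] [-1.79854311e+02  1.19987478e-02  1.00660522e+02] 0.015128990344351527
pred top [[317. 298.]] foot [[318. 223.]] foot+-4mm row [[319.0, 217.0], [317.0, 229.0]]
```

View pics/w5.png

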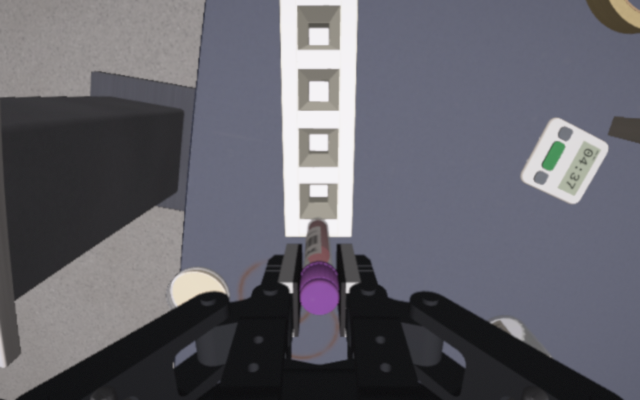

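Over the right-hand end well, and the tube is in line with it. Lowering in two stages.

```bash
python3 -m jog '[0.5,-2.6,-10,0, 0.5,-2.6,-40,0, 0.5,-2.6,-70,0, 0.5,-2.6,-83,0, 0.5,-2.6,-83,0, 0.5,-2.6,-83,0]'
python3 - <<'E'
from h import *
f=grab_frame("wrist");cv2.imwrite("pics/w6.png",f["img"][:,:,::-1])
s=readout.read_state();print(s["ee_pos"],s["tool_rot"],s["opening"],s["wrist_force"]);lean(f)
E
```

```text
time_s: 6.4
ee_pos: [0.4807, 0.1361, 0.0849]
tool_rot: [-179.8, 0.0, 100.6]
wrist_force: [0.2, -0.9, 0.5]
opening: 0.0152
[0.48097231 0.13635126 0.08542671] [-1.79893374e+02  1.35363204e-02  1.00620038e+02] 0.01529158427342249 [-0.15943596 -0.56627702  0.3933537 ]
pred top [[318. 297.]] foot [[319. 222.]] foot+-4mm row [[320.0, 216.0], [317.0, 229.0]]
```

View pics/w6.png

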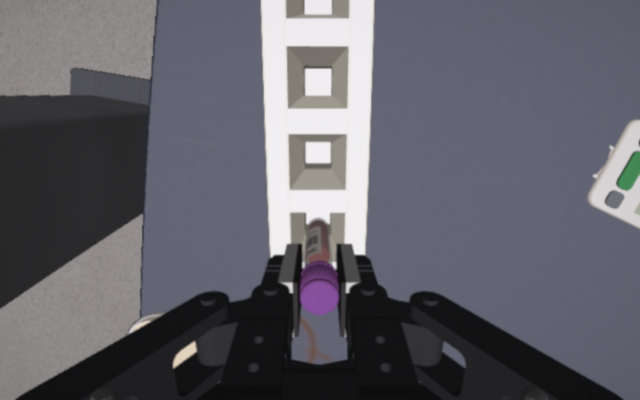

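The foot is entering the funnel, centred across it. Going down the last 25 mm.

```bash
python3 -m jog '[0,0,-8,0, 0,0,-16,0, 0,0,-22,0, 0,0,-24.5,0, 0,0,-24.5,0, 0,0,-24.5,0]'
```

```text
time_s: 7.05
ee_pos: [0.481, 0.1364, 0.0609]
tool_rot: [-179.9, 0.0, 100.6]
wrist_force: [-0.5, -1.0, 0.2]
opening: 0.015
```

```bash
python3 -m jog '[0,0,0,0, 0,0,0,0, 0,0,0,0, 0,0,0,0, 0,0,0,0, 0,0,0,0]' 100
python3 -m jog '[0,0,10,0, 0,0,30,0, 0,0,60,0, 0,0,100,0, 0,0,130,0, 0,0,150,0, 0,0,150,0, 0,0,150,0]'
python3 - <<'E'
from h import *
f=grab_frame("wrist");cv2.imwrite("pics/w7.png",f["img"][:,:,::-1])
s=readout.read_state();print(s["ee_pos"],s["tool_rot"],s["opening"])
for n in("scene","top"):
  F=grab_frame(n)
  m=cmask(F["img"],'purple',90,50)
  for b in blobs(m,20):print(n,b,plane(F,[b[1]],.083)[0].round(4))
E
```

```text
time_s: 7.65
ee_pos: [0.481, 0.1364, 0.061]
tool_rot: [-179.9, 0.0, 100.6]
wrist_force: [0.4, -0.1, 0.4]
opening: 0.0853
time_s: 8.45
ee_pos: [0.4809, 0.1364, 0.2115]
tool_rot: [-179.9, 0.0, 100.6]
wrist_force: [0.0, -0.2, -0.1]
opening: 0.0854
[0.48059449 0.13632691 0.21081492] [-1.79867560e+02  1.31136029e-02  1.00624122e+02] 0.08552085175210905
scene (48, array([264.7, 170.9]), [262, 167, 7, 9]) [0.4729 0.129  0.083 ]
scene (48, array([354.6, 255. ]), [349, 252, 12, 7]) [ 0.3966 -0.2037  0.083 ]
top (50, array([395.6, 245.8]), [391, 243, 10, 7]) [ 0.4287 -0.1734  0.083 ]
```

View pics/w7.png

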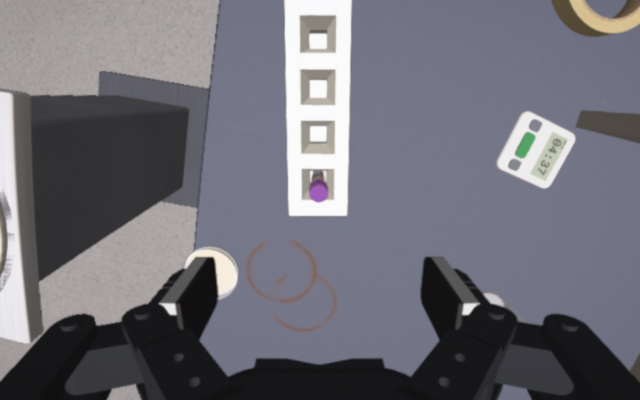

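Purple is upright in the right-hand end well (about 318,190). Next is red.

```bash
python3 -m jog '[-3,-40,0,0, -6,-90,0,0, -10,-140,0,0, -14,-190,0,0.01, -18,-240,0,0.012, -21,-290,-10,0.012, -23.6,-335,-20,0.012, -23.6,-351,-30,0.012]'
python3 -m jog '[0,0,0,0, 0,0,0,0]'
python3 - <<'E'
from h import *
s=readout.read_state();print(s["ee_pos"],s["tool_rot"])
print("to go mm",(np.array([.457,-.2143,.0595])-s["ee_pos"])*1000)
f=grab_frame("wrist");cv2.imwrite("pics/w8.png",f["img"][:,:,::-1])
t=grab_frame("top")
for col in HUE:
  for b in blobs(cmask(f["img"],col,90,50),30):
    print(col,b,plane(f,[b[1]],.083)[0].round(4))
E
```

```text
time_s: 9.4
ee_pos: [0.4562, -0.2184, 0.1792]
tool_rot: [-179.8, 0.0, 101.1]
wrist_force: [0.2, 0.9, 0.4]
opening: 0.0852
time_s: 9.6
ee_pos: [0.4557, -0.218, 0.1785]
tool_rot: [-179.7, -0.1, 101.1]
wrist_force: [-0.1, 0.6, 0.5]
opening: 0.0854
[ 0.45571129 -0.21795388  0.17845208] [-1.79687866e+02 -6.16977659e-02  1.01101745e+02]
to go mm [   1.28870889    3.65387565 -118.95208486]
red (376, array([294., 189.]), [287, 175, 14, 29]) [ 0.4367 -0.2108  0.083 ]
red (3431, array([575.3, 228.7]), [538, 184, 82, 91]) [ 0.6503 -0.1994  0.083 ]
red (464, array([320.3, 198.8]), [310, 187, 22, 25]) [ 0.4563 -0.2142  0.083 ]
yellow (307, array([295.2, 238.2]), [289, 225, 13, 27]) [ 0.4441 -0.2473  0.083 ]
yellow (445, array([320.4, 252.1]), [311, 239, 20, 27]) [ 0.4644 -0.2545  0.083 ]
blue (302, array([296.3, 282.7]), [290, 271, 13, 25]) [ 0.4513 -0.2833  0.083 ]
blue (442, array([320.5, 301. ]), [311, 288, 19, 27]) [ 0.4726 -0.2954  0.083 ]
purple (378, array([292.8, 136.7]), [286, 122, 14, 30]) [ 0.4295 -0.175   0.083 ]
```

View pics/w8.png

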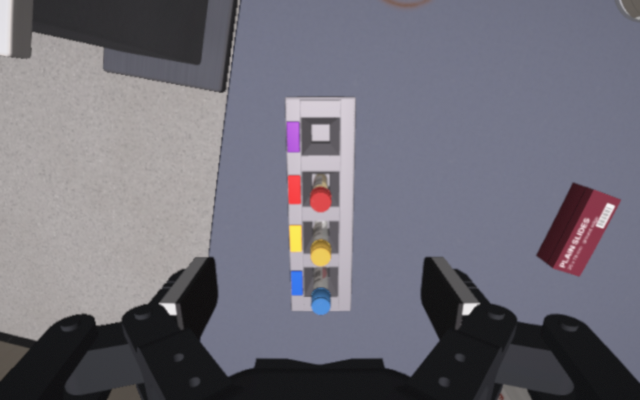

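The wrist view puts the caps at red (456,-214), yellow (464,-254.5) and blue (473,-295), which agrees with the top view.

```bash
python3 -m jog '[1,3.7,-20,0, 1,3.7,-60,0, 1,3.7,-90,0, 1,3.7,-110,0, 1,3.7,-119,0, 1,3.7,-119,0, 1,3.7,-119,0]'
python3 -m jog '[0,0,0,0, 0,0,0,0, 0,0,0,0, 0,0,0,0, 0,0,0,0, 0,0,0,0, 0,0,0,0]' 0 20
python3 -m jog '[0,0,5,0, 0,0,20,0, 0,0,45,0, 0,0,75,0, 0,0,105,0, 0,0,110,0, 0,0,110,0, 0,0,110,0]'
python3 - <<'E'
from h import *
f=grab_frame("wrist");cv2.imwrite("pics/w9.png",f["img"][:,:,::-1])
s=readout.read_state();print(s["ee_pos"],s["tool_rot"],s["opening"]);lean(f)
print("to target", (np.array([.4732,.1756])-s["ee_pos"][:2])*1000)
E
```

```text
time_s: 10.4
ee_pos: [0.4578, -0.2132, 0.0611]
tool_rot: [-179.8, 0.0, 101.3]
wrist_force: [0.8, 0.8, -0.3]
opening: 0.0851
time_s: 11.1
ee_pos: [0.4579, -0.2133, 0.0612]
tool_rot: [-179.8, 0.0, 101.3]
wrist_force: [-0.8, 0.1, 3.3]
opening: 0.0151
time_s: 11.9
ee_pos: [0.4575, -0.213, 0.1705]
tool_rot: [-179.8, -0.0, 101.2]
wrist_force: [0.9, -0.6, 0.2]
opening: 0.015
[ 0.45730956 -0.21298921  0.17023635] [-1.79727368e+02 -3.00832257e-02  1.01247293e+02] 0.015124571342798704
pred top [[316. 296.]] foot [[318. 222.]] foot+-4mm row [[319.0, 216.0], [316.0, 228.0]]
to target [ 15.89044172 388.58921471]
```

View pics/w9.png

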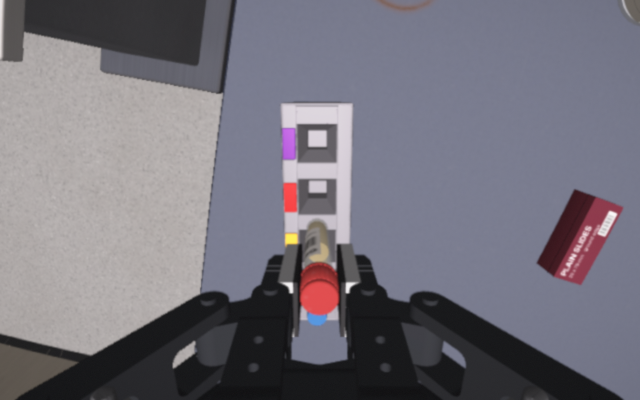

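Red is held, with the same slight lean as purple. Carrying it to the third well from the left, rack y = -21.

```bash
python3 -m jog '[2,40,0,0, 4,85,0,0, 6,130,0,0, 8,180,0,-0.01, 10,230,0,-0.012, 12,280,0,-0.012, 14,325,0,-0.012, 15,365,0,-0.012]'
python3 -m jog '[0.5,10,0,0, 1,20,0,0, 1,20,0,0, 1,20,0,0]'
python3 - <<'E'
from h import *
f=grab_frame("wrist");cv2.imwrite("pics/w10.png",f["img"][:,:,::-1])
s=readout.read_state();print(s["ee_pos"],s["tool_rot"],s["opening"]);lean(f)
print("to target", (np.array([.4729,.178])-s["ee_pos"][:2])*1000)
E
```

```text
time_s: 12.75
ee_pos: [0.4715, 0.1542, 0.1692]
tool_rot: [-179.6, -0.0, 100.6]
wrist_force: [1.0, 0.1, -1.3]
opening: 0.0152
time_s: 13.15
ee_pos: [0.4724, 0.1732, 0.1689]
tool_rot: [-179.6, -0.0, 100.6]
wrist_force: [0.8, 0.1, -0.1]
opening: 0.0151
[0.47248972 0.17309247 0.16896693] [-1.79591139e+02 -1.78257210e-02  1.00537576e+02] 0.014725918046847678
pred top [[316. 297.]] foot [[318. 223.]] foot+-4mm row [[320.0, 217.0], [317.0, 229.0]]
to target [0.41027765 4.90753095]
```

View pics/w10.png

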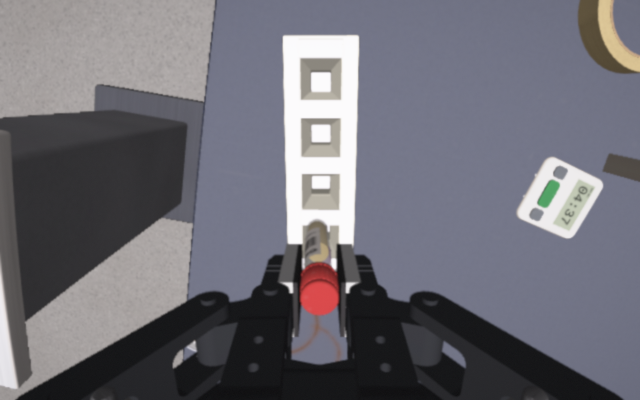

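```bash
python3 -m jog '[0.4,4.9,-5,0, 0.4,4.9,-35,0, 0.4,4.9,-65,0, 0.4,4.9,-83,0, 0.4,4.9,-83,0, 0.4,4.9,-83,0]'
python3 - <<'E'
from h import *
f=grab_frame("wrist");cv2.imwrite("pics/w11.png",f["img"][:,:,::-1])
s=readout.read_state();print(s["ee_pos"],s["wrist_force"],s["opening"])
E
```

```text
time_s: 13.8
ee_pos: [0.473, 0.1777, 0.0862]
tool_rot: [-179.6, -0.0, 100.5]
wrist_force: [-0.0, -0.3, -0.3]
opening: 0.0148
[0.4733565  0.17780876 0.08670029] [ 0.16959704 -0.30673741  0.40310394] 0.01513492492855296
```

View pics/w11.png

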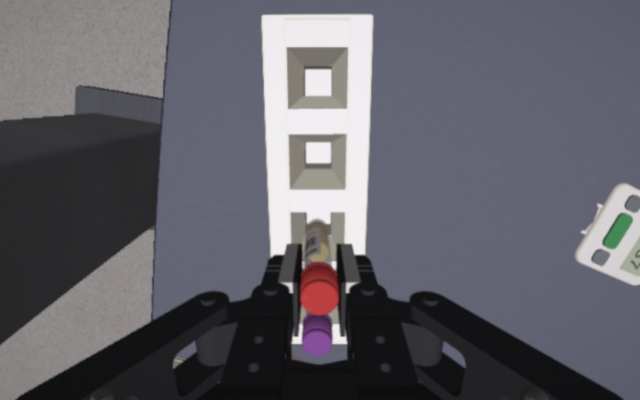

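Red's foot is in the funnel and centred. Lowering fully.

```bash
python3 -m jog '[0,0,-8,0, 0,0,-16,0, 0,0,-22,0, 0,0,-25,0, 0,0,-25,0, 0,0,-25,0]'
```

```text
time_s: 14.45
ee_pos: [0.4733, 0.1779, 0.0616]
tool_rot: [-179.6, -0.0, 100.5]
wrist_force: [0.0, 0.5, 0.0]
opening: 0.0152
```

```bash
python3 -m jog '[0,0,0,0, 0,0,0,0, 0,0,0,0, 0,0,0,0, 0,0,0,0, 0,0,0,0]' 100
python3 -m jog '[0,0,10,0, 0,0,30,0, 0,0,60,0, 0,0,90,0, 0,0,115,0, 0,0,120,0, 0,0,120,0]'
python3 - <<'E'
from h import *
f=grab_frame("wrist");cv2.imwrite("pics/w12.png",f["img"][:,:,::-1])
s=readout.read_state();print(s["ee_pos"],s["tool_rot"],s["opening"])
print("to yellow", (np.array([.4647,-.2545])-s["ee_pos"][:2])*1000)
E
```

```text
time_s: 15.05
ee_pos: [0.4733, 0.1778, 0.0616]
tool_rot: [-179.6, -0.0, 100.5]
wrist_force: [0.4, -0.4, 0.9]
opening: 0.0857
time_s: 15.75
ee_pos: [0.4737, 0.1779, 0.1827]
tool_rot: [-179.7, -0.0, 100.5]
wrist_force: [-0.1, -0.3, -0.8]
opening: 0.0854
[0.47320337 0.17781258 0.18171653] [-1.79648126e+02 -1.99648002e-02  1.00508997e+02] 0.08541277887896002
to yellow [  -8.50337165 -432.31257978]
```

View pics/w12.png

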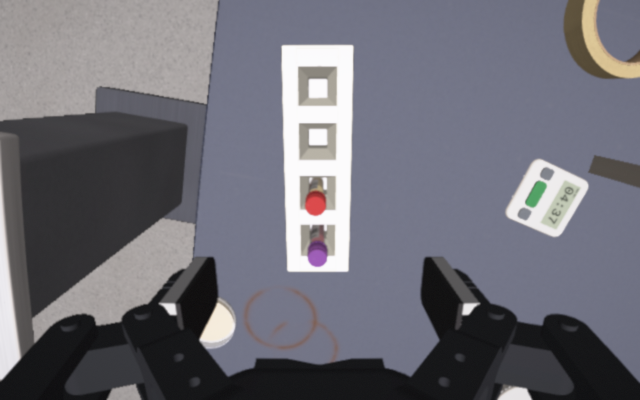

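Red is in the third well (316,203) and purple in the fourth (317,256). Next is yellow.

```bash
python3 -m jog '[-1,-40,0,0, -2,-90,0,0, -3,-140,0,0, -4,-190,0,0.01, -5,-240,0,0.014, -6,-290,0,0.014, -7,-340,0,0.014, -8,-385,0,0.014]'
python3 -m jog '[-0.5,-20,0,0, -0.5,-45,0,0, -0.5,-45,0,0, -0.5,-45,0,0]'
python3 - <<'E'
from h import *
s=readout.read_state();print(s["ee_pos"],s["tool_rot"])
print("to go mm",(np.array([.4645,-.2545,.0605])-s["ee_pos"])*1000)
f=grab_frame("wrist")
for col in ("yellow","blue"):
  for b in blobs(cmask(f["img"],col,90,50),100):
    print(col,b,plane(f,[b[1]],.083)[0].round(4))
E
```

```text
time_s: 16.6
ee_pos: [0.4642, -0.2093, 0.1806]
tool_rot: [-179.6, -0.1, 101.3]
wrist_force: [1.0, 1.3, 0.8]
opening: 0.085
time_s: 17.0
ee_pos: [0.463, -0.254, 0.1795]
tool_rot: [-179.5, -0.2, 101.2]
wrist_force: [-0.9, 0.8, -0.3]
opening: 0.085
[ 0.46301932 -0.2540418   0.17951857] [-179.48701237   -0.18664813  101.21392586]
to go mm [   1.4806771    -0.45819964 -119.01856988]
yellow (341, array([294.5, 195.4]), [288, 182, 14, 28]) [ 0.4448 -0.2516  0.083 ]
yellow (442, array([320.7, 205.5]), [310, 193, 22, 26]) [ 0.4645 -0.2553  0.083 ]
blue (316, array([295.7, 243.7]), [290, 231, 13, 26]) [ 0.4522 -0.288   0.083 ]
blue (446, array([320.6, 258.1]), [311, 245, 20, 27]) [ 0.4726 -0.2957  0.083 ]
```

```bash
python3 -m jog '[1.5,-0.8,-20,0, 1.5,-0.8,-60,0, 1.5,-0.8,-90,0, 1.5,-0.8,-110,0, 1.5,-0.8,-119,0, 1.5,-0.8,-119,0, 1.5,-0.8,-119,0]'
python3 -m jog '[0,0,0,0, 0,0,0,0, 0,0,0,0, 0,0,0,0, 0,0,0,0, 0,0,0,0, 0,0,0,0]' 0 20
python3 -m jog '[0,0,5,0, 0,0,20,0, 0,0,45,0, 0,0,75,0, 0,0,105,0, 0,0,110,0, 0,0,110,0, 0,0,110,0]'
python3 - <<'E'
from h import *
f=grab_frame("wrist");cv2.imwrite("pics/w13.png",f["img"][:,:,::-1])
s=readout.read_state();print(s["ee_pos"],s["tool_rot"],s["opening"]);lean(f)
print("to target", (np.array([.4653,.2192])-s["ee_pos"][:2])*1000)
E
```

```text
time_s: 17.75
ee_pos: [0.465, -0.2541, 0.0615]
tool_rot: [-179.5, -0.2, 101.3]
wrist_force: [0.4, -0.2, -0.1]
opening: 0.0855
time_s: 18.45
ee_pos: [0.4651, -0.2542, 0.0616]
tool_rot: [-179.5, -0.1, 101.3]
wrist_force: [-1.2, 0.8, 3.9]
opening: 0.0149
time_s: 19.25
ee_pos: [0.4646, -0.2539, 0.1709]
tool_rot: [-179.5, -0.2, 101.3]
wrist_force: [-1.1, 0.1, -0.3]
opening: 0.0153
[ 0.46451578 -0.25380825  0.17056672] [-179.45870436   -0.22043514  101.28878104] 0.01492542790208375
pred top [[316. 296.]] foot [[318. 222.]] foot+-4mm row [[320.0, 216.0], [317.0, 228.0]]
to target [  0.7842225  473.00825261]
```

View pics/w13.png

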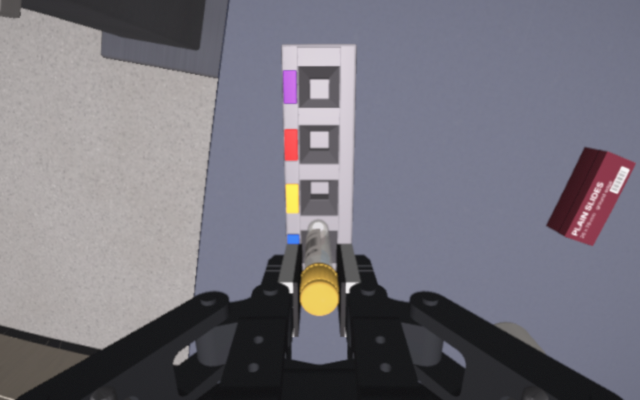

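Yellow is held with the same lean. Carrying it to rack y = +21.

```bash
python3 -m jog '[0,40,0,0, 0,88,0,0, 0,136,0,0, 0,184,0,-0.01, 0,232,0,-0.012, 0,280,0,-0.012, 0,328,0,-0.012, 0.5,376,0,-0.012]'
python3 -m jog '[0.5,45,0,0, 0.5,80,0,0, 0.5,100,0,0, 0.5,100,0,0, 0.5,100,0,0]'
python3 - <<'E'
from h import *
f=grab_frame("wrist");cv2.imwrite("pics/w14.png",f["img"][:,:,::-1])
s=readout.read_state();print(s["ee_pos"],s["tool_rot"],s["opening"]);lean(f)
print("to target", (np.array([.4653,.2192])-s["ee_pos"][:2])*1000)
E
```

```text
time_s: 20.1
ee_pos: [0.4641, 0.124, 0.1696]
tool_rot: [-179.4, -0.2, 100.6]
wrist_force: [-0.3, -0.4, 0.1]
opening: 0.0149
time_s: 20.6
ee_pos: [0.464, 0.2239, 0.1687]
tool_rot: [-179.3, -0.2, 100.7]
wrist_force: [0.3, -0.3, -0.5]
opening: 0.0148
[0.46412329 0.22335384 0.16887726] [-179.26111406   -0.1962156   100.59708558] 0.015169090620853176
pred top [[316. 298.]] foot [[319. 224.]] foot+-4mm row [[320.0, 217.0], [318.0, 230.0]]
to target [ 1.17670562 -4.1538405 ]
```

View pics/w14.png

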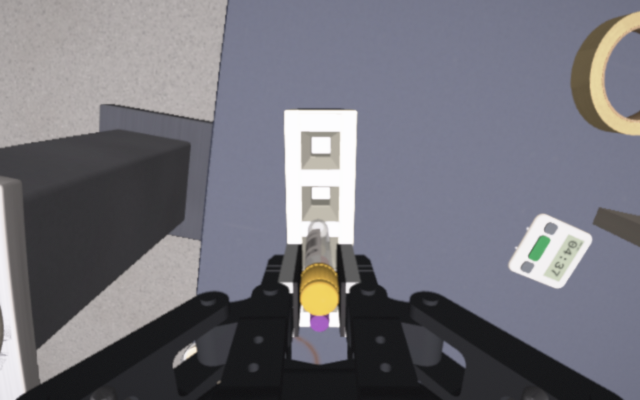

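```bash
python3 -m jog '[1.2,-4.2,-5,0, 1.2,-4.2,-35,0, 1.2,-4.2,-65,0, 1.2,-4.2,-83,0, 1.2,-4.2,-83,0, 1.2,-4.2,-83,0]'
python3 - <<'E'
from h import *
f=grab_frame("wrist");cv2.imwrite("pics/w15.png",f["img"][:,:,::-1])
s=readout.read_state();print(s["ee_pos"],s["wrist_force"],s["opening"])
E
```

```text
time_s: 21.25
ee_pos: [0.4654, 0.2184, 0.086]
tool_rot: [-179.2, -0.2, 100.5]
wrist_force: [0.1, 0.2, 0.1]
opening: 0.0151
[0.46581388 0.21870694 0.08656372] [ 0.08979002  0.45884155 -0.1267856 ] 0.015069172789458607
```

View pics/w15.png

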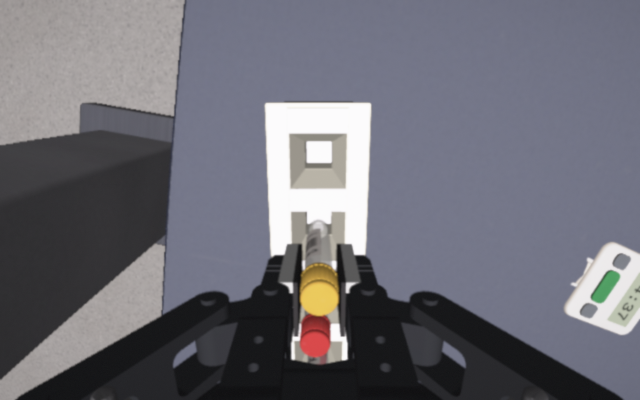

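Centred, in the same view as the two earlier placements. Lowering fully.

```bash
python3 -m jog '[0,0.3,-8,0, 0,0.3,-16,0, 0,0.3,-22,0, 0,0.3,-25,0, 0,0.3,-25,0, 0,0.3,-25,0]'
```

```text
time_s: 21.9
ee_pos: [0.4657, 0.219, 0.0614]
tool_rot: [-179.3, -0.2, 100.6]
wrist_force: [-0.7, 0.2, -0.2]
opening: 0.0154
```

```bash
python3 -m jog '[0,0,0,0, 0,0,0,0, 0,0,0,0, 0,0,0,0, 0,0,0,0, 0,0,0,0]' 100
python3 -m jog '[0,0,10,0, 0,0,30,0, 0,0,60,0, 0,0,90,0, 0,0,115,0, 0,0,120,0, 0,0,120,0]'
python3 - <<'E'
from h import *
f=grab_frame("wrist");cv2.imwrite("pics/w16.png",f["img"][:,:,::-1])
s=readout.read_state();print(s["ee_pos"],s["tool_rot"],s["opening"])
print("to blue", (np.array([.4728,-.2957])-s["ee_pos"][:2])*1000)
E
```

```text
time_s: 22.5
ee_pos: [0.4657, 0.219, 0.0614]
tool_rot: [-179.3, -0.2, 100.6]
wrist_force: [0.4, -0.9, 0.1]
opening: 0.0854
time_s: 23.2
ee_pos: [0.4661, 0.2192, 0.1826]
tool_rot: [-179.4, -0.2, 100.6]
wrist_force: [-0.3, 0.0, -0.3]
opening: 0.0856
[0.46563016 0.21898288 0.18155107] [-179.31226307   -0.20020568  100.56215929] 0.08543862071299976
to blue [   7.16983818 -514.68287874]
```

View pics/w16.png

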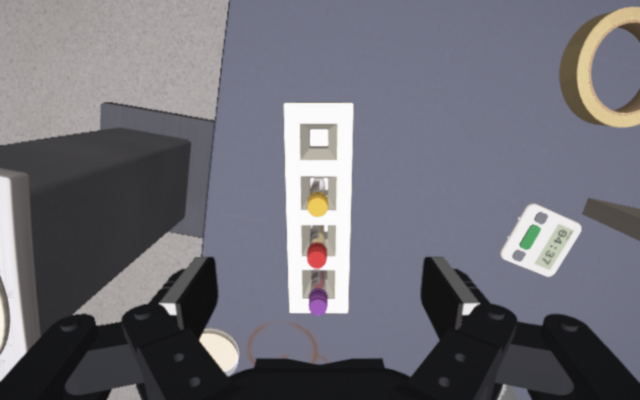

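Yellow is in (318,205). Three are in place, and blue is the last.

```bash
python3 -m jog '[1,-40,0,0, 2,-88,0,0, 3,-136,0,0, 4,-184,0,0.01, 5,-232,0,0.013, 6,-280,0,0.013, 6,-328,0,0.013, 7,-376,0,0.013]'
python3 -m jog '[1,-48,0,0, 1,-90,0,0, 1,-125,0,0, 1,-138,0,0, 1,-138,0,0, 1,-138,0,0]'
python3 - <<'E'
from h import *
s=readout.read_state();print(s["ee_pos"],s["tool_rot"])
print("to go mm",(np.array([.4728,-.2957,.0605])-s["ee_pos"])*1000)
f=grab_frame("wrist")
for b in blobs(cmask(f["img"],"blue",90,50),100): print(b,plane(f,[b[1]],.083)[0].round(4))
E
```

```text
time_s: 24.05
ee_pos: [0.4716, -0.1588, 0.1805]
tool_rot: [-179.2, -0.3, 101.3]
wrist_force: [2.0, 0.8, -0.5]
opening: 0.0853
time_s: 24.65
ee_pos: [0.4721, -0.2957, 0.1796]
tool_rot: [-179.2, -0.4, 101.3]
wrist_force: [-0.0, -0.3, -0.1]
opening: 0.0855
[ 0.4720991  -0.29570618  0.17964178] [-179.15375189   -0.36986674  101.28784501]
to go mm [ 7.00899903e-01  6.18296228e-03 -1.19141785e+02]
(369, array([294.8, 195.1]), [288, 181, 14, 29]) [ 0.4534 -0.2929  0.083 ]
(449, array([320.4, 205.1]), [310, 193, 22, 25]) [ 0.4727 -0.2965  0.083 ]
```

```bash
python3 -m jog '[0.8,-0.4,-20,0, 0.8,-0.4,-60,0, 0.8,-0.4,-90,0, 0.8,-0.4,-110,0, 0.8,-0.4,-119,0, 0.8,-0.4,-119,0, 0.8,-0.4,-119,0]'
python3 -m jog '[0,0,0,0, 0,0,0,0, 0,0,0,0, 0,0,0,0, 0,0,0,0, 0,0,0,0, 0,0,0,0]' 0 20
python3 -m jog '[0,0,5,0, 0,0,20,0, 0,0,45,0, 0,0,75,0, 0,0,105,0, 0,0,110,0, 0,0,110,0, 0,0,110,0]'
python3 - <<'E'
from h import *
f=grab_frame("wrist");cv2.imwrite("pics/w17.png",f["img"][:,:,::-1])
s=readout.read_state();print(s["ee_pos"],s["tool_rot"],s["opening"]);lean(f)
print("to target", (np.array([.4576,.2605])-s["ee_pos"][:2])*1000)
E
```

```text
time_s: 25.4
ee_pos: [0.4735, -0.2955, 0.0617]
tool_rot: [-179.2, -0.3, 101.4]
wrist_force: [0.1, -1.1, 0.3]
opening: 0.0853
time_s: 26.1
ee_pos: [0.4736, -0.2956, 0.0618]
tool_rot: [-179.2, -0.3, 101.4]
wrist_force: [-2.0, 0.1, 4.0]
opening: 0.0151
time_s: 26.9
ee_pos: [0.4732, -0.2953, 0.1711]
tool_rot: [-179.2, -0.4, 101.4]
wrist_force: [0.0, -0.1, -0.3]
opening: 0.0152
[ 0.47304458 -0.29520082  0.17081176] [-179.13615504   -0.38662119  101.36703352] 0.014882793866753584
pred top [[316. 296.]] foot [[319. 223.]] foot+-4mm row [[320.0, 216.0], [317.0, 229.0]]
to target [-15.44458403 555.70081688]
```

View pics/w17.png

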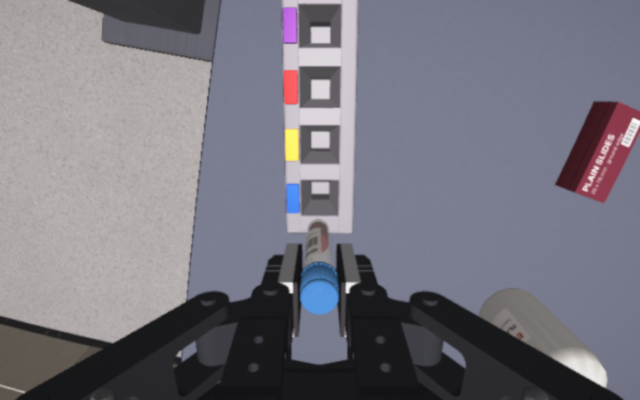

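Blue is held and all four grey wells are empty. Carrying it to the left end, rack y = +63.

```bash
python3 -m jog '[-1,40,0,0, -2,88,0,0, -4,136,0,0, -5,184,0,-0.01, -6,232,0,-0.013, -8,280,0,-0.013, -9,328,0,-0.013, -11,376,0,-0.013]'
python3 -m jog '[-1,48,0,0, -3,95,0,0, -4,140,0,0, -5,170,0,0, -5,182,0,0, -5,182,0,0, -5,182,0,0]'
python3 - <<'E'
from h import *
f=grab_frame("wrist");cv2.imwrite("pics/w18.png",f["img"][:,:,::-1])
s=readout.read_state();print(s["ee_pos"],s["tool_rot"],s["opening"]);lean(f)
print("to target", (np.array([.4576,.2605])-s["ee_pos"][:2])*1000)
E
```

```text
time_s: 27.75
ee_pos: [0.4612, 0.0826, 0.1699]
tool_rot: [-179.0, -0.4, 100.6]
wrist_force: [1.2, 0.7, -0.6]
opening: 0.015
time_s: 28.45
ee_pos: [0.4559, 0.2637, 0.1693]
tool_rot: [-179.0, -0.4, 100.6]
wrist_force: [0.3, -0.7, -0.2]
opening: 0.015
[0.45603093 0.2634206  0.16948431] [-178.98228478   -0.37076049  100.56262804] 0.015381200919003937
pred top [[316. 298.]] foot [[319. 224.]] foot+-4mm row [[321.0, 217.0], [318.0, 230.0]]
to target [ 1.56906856 -2.92060352]
```

View pics/w18.png

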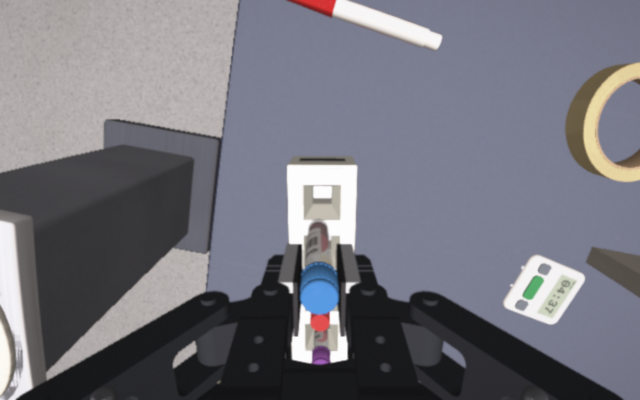

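```bash
python3 -m jog '[1.6,-3,-5,0, 1.6,-3,-35,0, 1.6,-3,-65,0, 1.6,-3,-83,0, 1.6,-3,-83,0, 1.6,-3,-83,0]'
python3 - <<'E'
from h import *
f=grab_frame("wrist");cv2.imwrite("pics/w19.png",f["img"][:,:,::-1])
s=readout.read_state();print(s["ee_pos"],s["wrist_force"],s["opening"])
E
```

```text
time_s: 29.1
ee_pos: [0.4578, 0.2597, 0.0867]
tool_rot: [-179.0, -0.4, 100.5]
wrist_force: [0.3, 0.5, 0.8]
opening: 0.0145
[0.45815141 0.25999181 0.08719798] [0.4053135  0.67127553 0.56689463] 0.014847946127845204
```

View pics/w19.png

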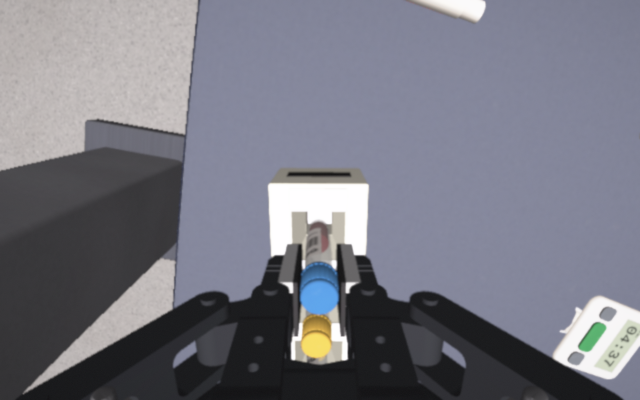

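Centred. Lowering, releasing, and rising clear.

```bash
python3 -m jog '[-0.2,0.4,-8,0, -0.2,0.4,-16,0, -0.2,0.4,-22,0, -0.2,0.4,-25.5,0, -0.2,0.4,-25.5,0, -0.2,0.4,-25.5,0]'
python3 -m jog '[0,0,0,0, 0,0,0,0, 0,0,0,0, 0,0,0,0, 0,0,0,0, 0,0,0,0]' 100
python3 -m jog '[0,0,10,0, 0,0,30,0, 0,0,60,0, 0,0,90,0, 0,0,115,0, 0,0,140,0, 0,0,140,0]'
python3 -m jog '[0,-40,0,0, 0,-60,0,0, 0,-60,0,0, 0,-60,0,0]'
python3 - <<'E'
from h import *
f=grab_frame("wrist");cv2.imwrite("pics/w20.png",f["img"][:,:,::-1])
s=grab_frame("scene");cv2.imwrite("pics/s20.png",cv2.resize(s["img"][140:300,190:480],None,fx=2.7,fy=2.7,interpolation=2)[:,:,::-1])
y=np.radians(10.6);Rt=np.array([[np.cos(y),np.sin(y)],[-np.sin(y),np.cos(y)]])
for col in HUE:
  for b in blobs(cmask(f["img"],col,90,50),50):
    P=plane(f,[b[1]],.083)[0]*1000
    print(col,b[0],b[1],"rack xy",(Rt@(P[:2]-[469.3,196.2])).round(1))
E
```

```text
time_s: 29.75
ee_pos: [0.4578, 0.2604, 0.0615]
tool_rot: [-179.0, -0.4, 100.5]
wrist_force: [0.6, -0.7, -0.3]
opening: 0.0149
time_s: 30.35
ee_pos: [0.4579, 0.2604, 0.0616]
tool_rot: [-179.0, -0.4, 100.5]
wrist_force: [-0.4, 0.3, 0.4]
opening: 0.0854
time_s: 31.05
ee_pos: [0.4593, 0.261, 0.2053]
tool_rot: [-179.3, -0.4, 100.5]
wrist_force: [0.0, -0.2, -0.5]
opening: 0.0851
time_s: 31.45
ee_pos: [0.4592, 0.2009, 0.2054]
tool_rot: [-179.3, -0.5, 100.5]
wrist_force: [0.2, -0.4, 0.6]
opening: 0.0851
red 346 [329.7 225.2] rack xy [ -1.  -18.8]
yellow 343 [330.7 176.3] rack xy [-0.6 21.4]
blue 328 [333.  121.5] rack xy [ 0.8 63.1]
purple 309 [330.3 270.3] rack xy [ -0.2 -59. ]
```

View pics/w20.png

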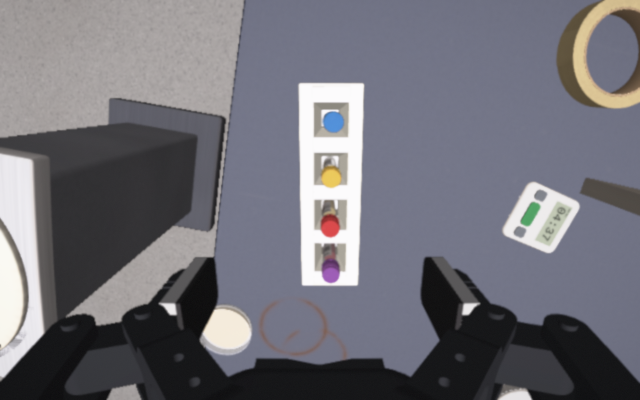

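View pics/s20.png

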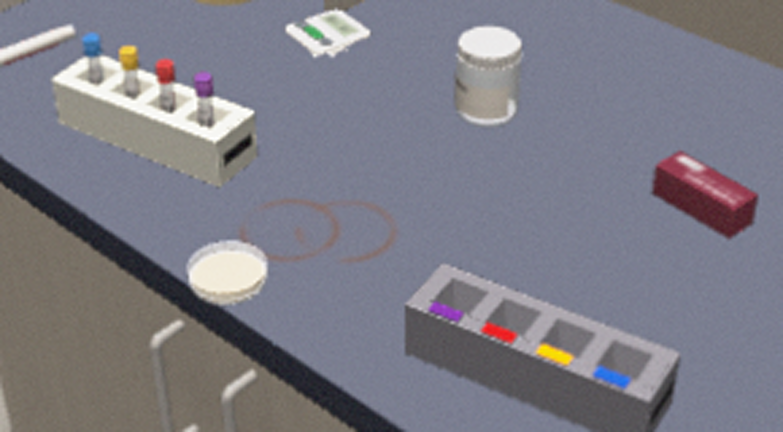

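All four caps lie in line and upright in the white rack. Last check is cap height from two views, plus whether the bystanders moved.

```bash
python3 - <<'E'
from h import *
f=grab_frame("wrist");s=grab_frame("scene")
old=cv2.imread("pics/scene0.png")[:,:,::-1]
d=np.abs(old.astype(int)-s["img"]).max(2)>40
for n,(a,b,c,e) in {"cup":(145,190,350,390),"dish":(228,255,255,293),"carton":(195,228,428,475)}.items(): print(n,"changed px",d[a:b,c:e].sum())
for col in HUE:
  bw=[b for b in blobs(cmask(f["img"],col,90,50),50)][0]
  q=cmask(s["img"],col,90,50);q[:140]=0;q[220:]=0;q[:,:215]=0;q[:,290:]=0
  bs=max(blobs(q,5),key=lambda b:b[0])
  print(col,(tri(f,[bw[1]],s,[bs[1]])[0]*1000).round(1),bs)
st=readout.read_state();print(st["time_s"],st["wrist_force"])
E
```

```text
cup changed px 0
dish changed px 0
carton changed px 0
red [471.6 176.   77.5   1.3] (51, array([250.8, 165.9]), [248, 162, 7, 9])
yellow [464.4 216.5  77.6   1.5] (54, array([237.3, 160.9]), [234, 157, 7, 9])
blue [454.7 257.1  78.9   1.4] (53, array([223.4, 156. ]), [220, 152, 8, 9])
purple [479.9 135.9  77.5   1.7] (48, array([264.9, 170.8]), [262, 167, 7, 9])
31.65 [-0.81471507  0.34844962  0.31123102]
```

Cap centroids are at 77.5–79 mm, against about 78.5 mm for the middle of a seated cap, and the bystanders' pixels have not changed. Handing in.

```bash
python3 -c "
from rig import bot
print(bot.close_job())"
```

```text
the job is handed in; nothing more can be done
None
```

All four tubes are in the white rack in reverse order, left to right blue, yellow, red, purple. I handed the job in at about 32 s of the 101 s allowed; no verdict was reported.

- **Seating:** two views put the cap centres at 77.5–79 mm, against about 78.5 mm for a fully seated tube. No wrist force built up while lowering.
- **Position:** blue and yellow caps lie within about 1 mm of their well centres. Red and purple caps measured 2 and 4 mm off along the rack, which I put down to their slight lean of a few degrees in the wells. I measured caps only, not the feet.
- **Bystanders:** the cup, dish and carton show no changed pixels from the first picture.
- **Disagreements:** the scene camera differed from the other two by about 4 mm, so I used the top and wrist views. The tool also drifted about 1° off vertical over the job, with no effect that I saw.

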